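# Check a port cap on the thread gauge and sort it

### The job

A steel cap has been set on the threaded gauge post of the gauge block: turn it clockwise (seen from above) as far as it will go, to see whether it screws fully home. Then turn it back, lift it off and stand it upright in the square tray if it went fully home, or in the round dish if it stuck part-way. Leave the other cap, waiting on the square black rubber seat of the same block, where it is.

Things in the scene. Friction and masses are not known exactly. Their poses are not given: they have to be found in the camera images.
- cap_a: Dark steel screw cap, outside the same as the other one: knurled body 48 mm across, 36 mm high, on top an upright grip bar 14 mm thick, 44 mm long, 25 mm high (61 mm over all). Origin: centre of the underside, z up, x along the bar (a half turn makes no difference). 0.10 to 0.19 kg. One cap's thread is sound, the other's spoilt, which cannot be seen; either may be the one on the gauge.
- cap_b: Dark steel screw cap, outside the same as the other one: knurled body 48 mm across, 36 mm high, on top an upright grip bar 14 mm thick, 44 mm long, 25 mm high (61 mm over all). Origin: centre of the underside, z up, x along the bar (a half turn makes no difference). 0.10 to 0.19 kg. One cap's thread is sound, the other's spoilt, which cannot be seen; either may be the one on the gauge.
- gauge: Fixed aluminium gauge block: plate 78 mm (x) by 215 mm (y), 12 mm thick, carrying both caps. Origin at table height on the axis of the threaded steel post, which has a steel shoulder 52 mm across, its top at z = 24 mm, and two small steel index ribs in line with the block's x axis. The parking seat, a square black rubber block 66 mm wide, is at y = +130 mm.
- thread (a point): The gauge thread, on the shoulder's top; axes as the block. The cap starts with its bar along x (within 5 degrees), underside 6.5 mm up. A sound cap turns 80 degrees clockwise, sinking evenly 6 mm; follow it down. A spoilt one stops dead at 35 to 40 degrees. To remove: turn back, rising, to within 10 degrees of the start (a stop lies 20 degrees past it), lift 40 mm, clear of the post.
- tray: Fixed square aluminium tray, 130 mm by 130 mm, 24 mm high, walls 4 mm, floor 5 mm thick. Origin at the centre of its underside. For a cap that went fully home.
- dish: Fixed round aluminium dish, 132 mm across, 24 mm high, wall 4 mm, floor 4 mm thick. Origin at the centre of its underside. For a cap that stuck part-way. Tray and dish may change sides.
There are look-alikes about, which are no part of the job. What is shaped like the dish but red is not meant. Leave any purple look-alike of the cap_b alone.

How it is judged:
By the outcome, as a careful person would: the job done as asked, in the order asked, and still so for the second after the job is handed in, with the robot touching nothing.
It also fails if it takes over 45 s, if anything falls off the work surface, if the arm or the gripper's body presses on something with over 40 N, if the wrist force passes 120 N, or if a joint passes its speed limit or range.

### The arm

A 6-joint arm with a two-finger parallel gripper is mounted at the origin on the work surface. World frame = base frame: x ahead of the robot, y to its left, z up, the work surface at z = 0. Lengths are in m, angles in degrees, forces in N, time in s.
With the tool pointing down it reaches from about 0.375 to 0.925 m from the base axis. Payload 5.7 kg.
Tool frame: the origin (TCP) lies midway between the tips of the shut fingers; the grasp point (between the pads) lies tcp_to_grasp behind it (tcp_to_grasp is the distance from the TCP to the grasp point, in m); z points along the fingers, y is the line along which they close (so a half turn about z gives the same grasp; the last joint's range is limited). The gripper opens to 88 mm and grips with 3 to 60 N. Pads are 20 mm wide; open, the fingers measure 115 mm over their backs; the gripper's body (75 mm by 178 mm) begins 61 mm behind the grasp point.
Start: joints at [-81.079, 20.558, 86.54, -0, 72.909, -6.595], TCP at [0.16, -0.578, 0.223] pointing down, gripper open.
Joint ranges: [-170.27, 170.27], [-57.76, 135], [12.27, 136.19], [-55.21, 235.2], [11.17, 155.16], [-170.74, 170.74]. Speed limits (degrees/s): [136.94, 136.94, 180, 180, 180, 180].

### API

Orientations are given as a 3x3 rotation matrix whose columns are the frame's x, y, z axes.
In Python, from workcell import * gives the robot as it stands.
- The arm moves only by the tool step_arm, never from a script. Its argument "rows" is a list of rows, each an object of numbers: "dx", "dy", "dz": the shift along the tool's x, y, z in m; "ax", "ay", "az": the turn, a rotation vector about the tool's x, y, z in rad; "fingers": the gripper command: -1 is shut, 1 is fully open, values between are in proportion. A call has 1 to 20 rows; each row shifts and turns the commanded pose from where the row before left it, along the tool's axes as they then stand; what a row does not reach is not made up. A row lasts 1/12 s, in which the tool goes at most 41.7 mm and 7.16 degrees, less where a joint would pass 70% of its speed; a pose out of reach is approached as far as the arm can. A call with a gripper value outside its range is refused whole. The fingers move at their own pace and stop on an object; "grip_force" is the grip in N (left out, the last holds). Time passes only in rows, so rows that do not move let the fingers close. It gives the time, the measured TCP pose, the force, the opening and the grip force at its end, in the units of the state.
- sense(): the state, without advancing time (a new reading comes with each control period).
- read_camera(name): name is "side" or "top"; returns a dict with "color" (420x560x3 uint8, red, green, blue), "fx", "fy", "cx", "cy" (pixels), "eye" and "rotation" of the camera in the world. Camera axes: x right, y up, looking along -z (the intrinsics and any distortion apply to the point x, -y, -z); pixel columns grow to the right and rows downward; lengths in m; the calibration is good to about 2 mm. A picture is of the moment at which its call begins. There is no depth.
- close_job(): hands the job in; it is judged then, once.
The state is a dict: "time_s": time; "qpos": joint angles; "joint_vel": joint speeds; "joint_efforts": joint torques, N m; "position": TCP position; "orientation": TCP orientation; "contact_force": force on the tool from outside, world axes, zero at the start; "torque": the same for the moment, N m; "gripper_width": opening from 0.0 (shut) to 1.0 (fully open); "finger_force": force on a finger pad.
Only numpy, scipy, OpenCV 4.12 (cv2) and the standard library are available. Lean on these libraries where they do the work, as an engineer would, in place of code of your own. Each camera call takes 0.05 s, during which the arm holds its last target. There are 200 camera calls.

## Working session

There is one attempt and no reset: what is moved stays moved. The work goes in short steps, Python scripts to look and compute and a tool call to move; the robot and the scene stay as the last step left them, time stands still between calls to the robot, and variables do not carry over. Pictures are saved under pics/ and viewed, at most 10 in all, crops included, and the job is handed in when it is done.

Besides the shell and the picture viewer there is one more tool, called after "Call:" as a command line: name --argument value ..., lists and objects as JSON in quotes. step_arm: Moves the arm, as the interface text tells. Its arguments: {"type":"object","properties":{"rows":{"type":"array","items":{"type":"object","properties":{"dx":{"type":"number"},"dy":{"type":"number"},"dz":{"type":"number"},"ax":{"type":"number"},"ay":{"type":"number"},"az":{"type":"number"},"fingers":{"type":"number"}}}},"grip_force":{"type":"number"}},"required":["rows"]}

```bash
mkdir -p pics; ls
python3 - <<'E'
from workcell import *
import cv2
s=sense(); print(s)
for n in("top","side"):
    c=read_camera(n); cv2.imwrite(f"pics/{n}0.png",c["color"][:,:,::-1]); print(n,{k:v for k,v in c.items() if k!="color"})
import workcell; print([x for x in dir(workcell) if x[0]!='_'])
E
```

```text
pics
{'time_s': 0.0, 'qpos': array([-8.10800966e+01,  2.05982238e+01,  8.65970484e+01, -6.63259315e-04,
        7.29055366e+01, -6.59361156e+00]), 'joint_vel': array([ 0.03390766, -0.07713478, -0.00272025,  0.20613523,  0.04885584,
        0.03777768]), 'joint_efforts': array([ 8.53243801e-04, -5.15370548e+01, -2.70725530e+01,  6.76418608e-02,
        3.51950596e-02, -1.32399746e-04]), 'position': array([ 0.16037703, -0.5774885 ,  0.22181944]), 'orientation': array([[ 9.63566505e-01,  2.67468710e-01, -2.83738777e-04],
       [ 2.67468792e-01, -9.63564959e-01,  1.73644894e-03],
       [ 1.91045014e-04, -1.74907530e-03, -9.99998452e-01]]), 'contact_force': array([-0.5924308 , -0.67426888,  0.00934001]), 'torque': array([-0.07051578,  0.00080874, -0.04581454]), 'finger_force': 0.0, 'gripper_width': 0.996542373093566}
top {'fx': 400.7650433597225, 'fy': 400.7650433597225, 'cx': 280.6447026063036, 'cy': 206.95659754534745, 'eye': array([ 0.40311051, -0.01631213,  0.94768079]), 'rotation': array([[ 0.03029568,  0.9945001 , -0.10025827],
       [-0.99935638,  0.02820967, -0.02215932],
       [-0.01920919,  0.10086508,  0.99471465]])}
side {'fx': 394.0529639287122, 'fy': 394.0529639287122, 'cx': 278.59150987934794, 'cy': 212.55414305303196, 'eye': array([ 0.42431849, -0.86057385,  0.62914184]), 'rotation': array([[ 0.99532137,  0.06594628, -0.0706148 ],
       [-0.09505864,  0.53752067, -0.83787552],
       [-0.01729786,  0.84066796,  0.54127457]])}
['PlanningError', 'close_job', 'read_camera', 'sense', 'tcp_to_grasp']
```

View pics/top0.png

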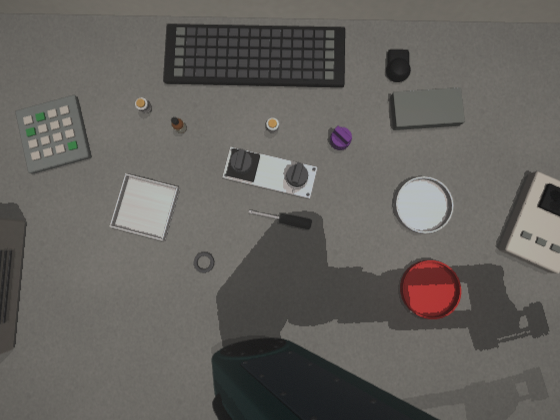

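View pics/side0.png

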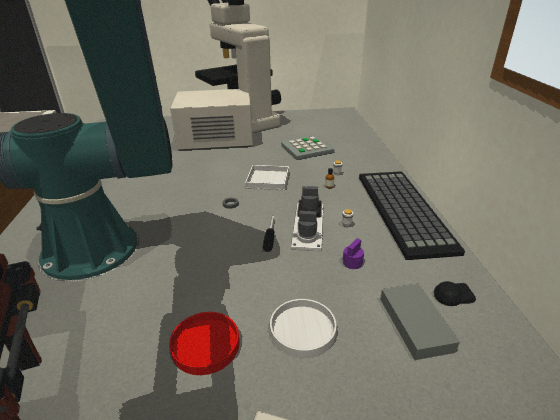

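The top view shows the white gauge block around (270,172). One cap is on its black seat at (241,163) and the gauge cap is at (297,175). The tray is at (145,207) and the white dish at (424,205). The side view agrees, with the gauge cap nearer at (308,225) and the seated one at (310,197).

Candidates for the gauge cap:
- (297,175): cap on the bare end of the block. This is the one I want.
- (241,163): cap on the black seat, to be left alone.
- (341,138): purple look-alike, excluded.

For the dish, the white one at (424,205) is right and the red one at (431,289) is not.

```bash
cat > h.py <<'E'
import numpy as np, cv2
from workcell import *
def cast(c,uv,z):
    uv=np.atleast_2d(np.asarray(uv,float))
    d=np.c_[(uv[:,0]-c["cx"])/c["fx"],-(uv[:,1]-c["cy"])/c["fy"],-np.ones(len(uv))]@c["rotation"].T
    return c["eye"]+d*((z-c["eye"][2])/d[:,2])[:,None]
def proj(c,p):
    q=(np.atleast_2d(p)-c["eye"])@c["rotation"]
    return np.c_[c["cx"]+c["fx"]*q[:,0]/-q[:,2],c["cy"]-c["fy"]*q[:,1]/-q[:,2]]
def blob(mask,box):
    m=np.zeros_like(mask,np.uint8);x0,y0,x1,y1=box;m[y0:y1,x0:x1]=mask[y0:y1,x0:x1]*255
    cs,_=cv2.findContours(m,cv2.RETR_EXTERNAL,cv2.CHAIN_APPROX_NONE)
    return max(cs,key=cv2.contourArea)[:,0,:]
E
python3 - <<'E'
from h import *
c=read_camera("top");im=c["color"];g=im.min(2)
for n,b,z in(("gauge",(210,135,330,205),.012),("tray",(100,165,190,250),.024),("dish",(385,165,465,245),.024)):
    k=blob(g>130,b);p=cast(c,k,z)[:,:2]
    r=cv2.minAreaRect((p*1000).astype(np.float32));print(n,r,cv2.boxPoints(r).round(1).tolist(),cv2.minEnclosingCircle((p*1000).astype(np.float32)))
cv2.imwrite("pics/crop1.png",cv2.resize(im[135:210,215:335][:,:,::-1],None,fx=6,fy=6,interpolation=cv2.INTER_CUBIC))
print(tcp_to_grasp)
E
```

```text
gauge ((580.4140014648438, 33.633750915527344), (214.1009979248047, 78.16605377197266), 78.10377502441406) [[520.0999755859375, -63.099998474121094], [596.5999755859375, -79.19999694824219], [640.7000122070312, 130.3000030517578], [564.2000122070312, 146.39999389648438]] ((579.1761474609375, 34.221771240234375), 112.23944854736328)
tray ((488.53912353515625, 324.9425048828125), (129.29251098632812, 130.28640747070312), 77.22000885009766) [[410.70001220703125, 276.29998779296875], [537.7999877929688, 247.5], [566.4000244140625, 373.6000061035156], [439.29998779296875, 402.3999938964844]] ((488.89990234375, 325.7687683105469), 90.62822723388672)
dish ((512.8978881835938, -326.5873718261719), (129.67489624023438, 130.78013610839844), 45.783992767333984) [[420.79998779296875, -327.5], [514.5, -418.70001220703125], [605.0, -325.70001220703125], [511.20001220703125, -234.5]] ((511.8479309082031, -326.8377990722656), 66.09807586669922)
0.0187
```

View pics/crop1.png

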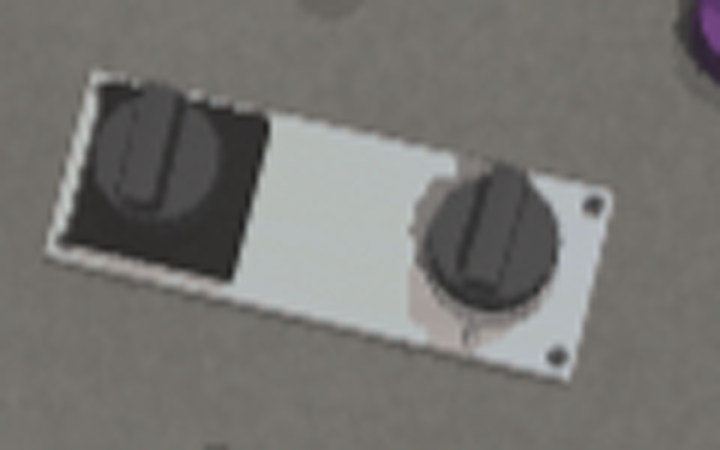

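The crop confirms the gauge cap on the bare end of the block. Its body is centred near crop (492,245), which is image (297,176). The bar's top face runs from about crop (513,168) to (482,283). The other cap sits on the black seat.

Run:
```python
from h import *
c=read_camera("top")
f=lambda u,v:(215+(u+.5)/6-.5,135+(v+.5)/6-.5)
print(cast(c,f(492,245),.0665)*1000)
a,b=cast(c,[f(513,168),f(482,283)],.0915)*1000;print(a,b,(a+b)/2,np.linalg.norm(a-b),np.degrees(np.arctan2(*(a-b)[1::-1])))
u=np.deg2rad(78.1);y=np.array([np.cos(u),np.sin(u)])
sc=(np.array([552.35,138.35]) *0+np.array([602.45,138.35]))
for m in (42,43,44,45,46,48): print(m, np.array([558.35,-71.15])+m*y)
# seat mask
im=c["color"]; k=blob((im.max(2)<50),(215,140,262,185));p=cast(c,k,.03)[:,:2]*1000
print(cv2.minAreaRect(p.astype(np.float32)))
```

```text
[[563.48293441 -30.02275184  66.5       ]]
[587.34356915 -36.47987486  91.5       ] [544.98058762 -26.40158769  91.5       ] [566.16207839 -31.44073128  91.5       ] 43.54531060413184 -13.382082443496785
42 [567.01057579 -30.05262263]
43 [567.21677997 -29.07411364]
44 [567.42298416 -28.09560466]
45 [567.62918834 -27.11709567]
46 [567.83539253 -26.13858669]
48 [568.2478009  -24.18156872]
((571.993408203125, 98.89613342285156), (62.37216567993164, 22.891307830810547), 78.56649017333984)
```

Run:
```python
import cv2
im=cv2.imread("pics/side0.png");cv2.imwrite("pics/crop2.png",cv2.resize(im[180:255,275:345],None,fx=8,fy=8,interpolation=cv2.INTER_CUBIC))
```

```text
(no output)
```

View pics/crop2.png

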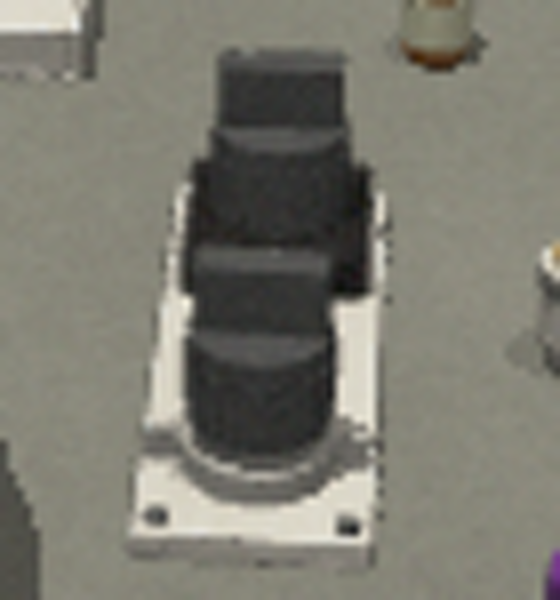

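Call:
step_arm --rows '[{"dx":0.0269,"dy":-0.0209,"fingers":1},{"dx":0.0269,"dy":-0.0209,"fingers":1},{"dx":0.0269,"dy":-0.0209,"fingers":1},{"dx":0.0269,"dy":-0.0209,"fingers":1},{"dx":0.0269,"dy":-0.0209,"fingers":1},{"dx":0.0269,"dy":-0.0209,"fingers":1},{"dx":0.0269,"dy":-0.0209,"fingers":1},{"dx":0.0269,"dy":-0.0209,"fingers":1},{"dx":0.0269,"dy":-0.0209,"fingers":1},{"dx":0.0269,"dy":-0.0209,"fingers":1},{"dx":0.0269,"dy":-0.0209,"fingers":1},{"dx":0.0269,"dy":-0.0209,"fingers":1},{"dx":0.0269,"dy":-0.0209,"fingers":1},{"dx":0.0269,"dy":-0.0209,"fingers":1},{"dx":0.0269,"dy":-0.0209,"fingers":1},{"dx":0.0269,"dy":-0.0209,"fingers":1},{"dx":0.0269,"dy":-0.0209,"fingers":1},{"dx":0.0269,"dy":-0.0209,"fingers":1},{"dx":0.0269,"dy":-0.0209,"fingers":1},{"dx":0.0269,"dy":-0.0209,"fingers":1}]'

```text
$.rows[0]: bad value
```

The side crop shows the gauge cap's bar top face centred near crop (265,261), with the body spanning crop x 185–337. The second cap is behind it on the black seat. The move was refused, so I'll retry with one complete row.

Run:
```python
from h import *
c=read_camera("side")
f=lambda u,v:(275+(u+.5)/8-.5,180+(v+.5)/8-.5)
print(cast(c,[f(265,261),f(200,258),f(330,264)],.0915)*1000)
t=read_camera("top")
print(proj(t,[.5665,-.0305,.0915]),proj(c,[.5665,-.0305,.0915]), f(265,261))
```

```text
[[567.38852522 -35.55128469  91.5       ]
 [547.34724919 -31.32811338  91.5       ]
 [587.34440673 -39.75646135  91.5       ]]
[[297.07544995 171.97916997]] [[307.02620048 211.13857929]] (307.6875, 212.1875)
```

Call:
step_arm --rows '[{"dx":0.0269,"dy":-0.0209,"dz":0.0,"ax":0.0,"ay":0.0,"az":0.0,"fingers":1.0}]'

```text
time_s: 0.38
position: [0.1786, -0.5551, 0.2227]
orientation: [[0.964, 0.265, -0.001], [0.265, -0.964, -0.004], [-0.002, 0.004, -1.0]]
contact_force: [1.2, -0.3, -0.0]
gripper_width: 1.002
finger_force: 0.0
```

Call:
step_arm --rows '[{"dx":0.0269,"dy":-0.0209,"dz":0,"ax":0,"ay":0,"az":0,"fingers":1.0},{"dx":0.0269,"dy":-0.0209,"dz":0,"ax":0,"ay":0,"az":0,"fingers":1.0},{"dx":0.0269,"dy":-0.0209,"dz":0,"ax":0,"ay":0,"az":0,"fingers":1.0},{"dx":0.0269,"dy":-0.0209,"dz":0,"ax":0,"ay":0,"az":0,"fingers":1.0},{"dx":0.0269,"dy":-0.0209,"dz":0,"ax":0,"ay":0,"az":0,"fingers":1.0},{"dx":0.0269,"dy":-0.0209,"dz":0,"ax":0,"ay":0,"az":0,"fingers":1.0},{"dx":0.0269,"dy":-0.0209,"dz":0,"ax":0,"ay":0,"az":0,"fingers":1.0},{"dx":0.0269,"dy":-0.0209,"dz":0,"ax":0,"ay":0,"az":0,"fingers":1.0},{"dx":0.0269,"dy":-0.0209,"dz":0,"ax":0,"ay":0,"az":0,"fingers":1.0},{"dx":0.0269,"dy":-0.0209,"dz":0,"ax":0,"ay":0,"az":0,"fingers":1.0},{"dx":0.0269,"dy":-0.0209,"dz":0,"ax":0,"ay":0,"az":0,"fingers":1.0},{"dx":0.0269,"dy":-0.0209,"dz":0,"ax":0,"ay":0,"az":0,"fingers":1.0},{"dx":0.0269,"dy":-0.0209,"dz":0,"ax":0,"ay":0,"az":0,"fingers":1.0},{"dx":0.0269,"dy":-0.0209,"dz":0,"ax":0,"ay":0,"az":0,"fingers":1.0},{"dx":0.0269,"dy":-0.0209,"dz":0,"ax":0,"ay":0,"az":0,"fingers":1.0},{"dx":0.0269,"dy":-0.0209,"dz":0,"ax":0,"ay":0,"az":0,"fingers":1.0},{"dx":0.0269,"dy":-0.0209,"dz":0,"ax":0,"ay":0,"az":0,"fingers":1.0},{"dx":0.0269,"dy":-0.0209,"dz":0,"ax":0,"ay":0,"az":0,"fingers":1.0},{"dx":0.0269,"dy":-0.0209,"dz":0,"ax":0,"ay":0,"az":0,"fingers":1.0}]'

```text
time_s: 1.97
position: [0.5678, -0.0298, 0.2227]
orientation: [[0.964, 0.268, 0.0], [0.268, -0.964, 0.0], [0.0, 0.0, -1.0]]
contact_force: [0.0, -0.1, 0.2]
gripper_width: 1.001
finger_force: 0.0
```

Call:
step_arm --rows '[{"dx":0,"dy":0,"dz":0,"ax":0,"ay":0,"az":-0.12,"fingers":0},{"dx":0,"dy":0,"dz":0,"ax":0,"ay":0,"az":-0.12,"fingers":0},{"dx":0,"dy":0,"dz":0,"ax":0,"ay":0,"az":-0.12,"fingers":0},{"dx":0,"dy":0,"dz":0,"ax":0,"ay":0,"az":-0.12,"fingers":0},{"dx":0,"dy":0,"dz":0,"ax":0,"ay":0,"az":-0.12,"fingers":0},{"dx":0,"dy":0,"dz":0,"ax":0,"ay":0,"az":-0.12,"fingers":0},{"dx":0,"dy":0,"dz":0,"ax":0,"ay":0,"az":-0.12,"fingers":0},{"dx":0,"dy":0,"dz":0,"ax":0,"ay":0,"az":-0.12,"fingers":0},{"dx":0,"dy":0,"dz":0,"ax":0,"ay":0,"az":-0.12,"fingers":0},{"dx":0,"dy":0,"dz":0,"ax":0,"ay":0,"az":-0.12,"fingers":0},{"dx":0,"dy":0,"dz":0,"ax":0,"ay":0,"az":-0.12,"fingers":0},{"dx":0,"dy":0,"dz":0,"ax":0,"ay":0,"az":-0.12,"fingers":0},{"dx":0,"dy":0,"dz":0,"ax":0,"ay":0,"az":-0.12,"fingers":0},{"dx":0,"dy":0,"dz":0,"ax":0,"ay":0,"az":-0.12,"fingers":0},{"dx":0,"dy":0,"dz":0,"ax":0,"ay":0,"az":-0.12,"fingers":0},{"dx":0,"dy":0,"dz":0,"ax":0,"ay":0,"az":-0.12,"fingers":0},{"dx":0,"dy":0,"dz":0,"ax":0,"ay":0,"az":-0.12,"fingers":0},{"dx":0,"dy":0,"dz":0,"ax":0,"ay":0,"az":-0.12,"fingers":0},{"dx":0,"dy":0,"dz":0,"ax":0,"ay":0,"az":-0.12,"fingers":0},{"dx":0,"dy":0,"dz":0,"ax":0,"ay":0,"az":-0.12,"fingers":0}]'

```text
time_s: 3.63
position: [0.567, -0.0314, 0.2226]
orientation: [[-0.894, 0.448, -0.0], [0.448, 0.894, 0.0], [0.0, 0.0, -1.0]]
contact_force: [0.1, 0.2, 0.1]
gripper_width: 0.5
finger_force: 0.0
```

Call:
step_arm --rows '[{"dx":0,"dy":0,"dz":0.028,"ax":0,"ay":0,"az":-0.12,"fingers":0},{"dx":0,"dy":0,"dz":0.028,"ax":0,"ay":0,"az":-0.12,"fingers":0},{"dx":0,"dy":0,"dz":0.028,"ax":0,"ay":0,"az":0,"fingers":0},{"dx":0,"dy":0,"dz":0.028,"ax":0,"ay":0,"az":0,"fingers":0},{"dx":0,"dy":0,"dz":0.028,"ax":0,"ay":0,"az":0,"fingers":0},{"dx":0,"dy":0,"dz":0.0117,"ax":0,"ay":0,"az":0,"fingers":0},{"dx":0,"dy":0,"dz":0,"ax":0,"ay":0,"az":0,"fingers":0},{"dx":0,"dy":0,"dz":0,"ax":0,"ay":0,"az":0,"fingers":0}]'

```text
time_s: 4.3
position: [0.5668, -0.0314, 0.0706]
orientation: [[-0.973, 0.229, -0.001], [0.229, 0.973, 0.0], [0.001, 0.0, -1.0]]
contact_force: [-0.4, -0.4, 0.3]
gripper_width: 0.502
finger_force: 0.0
```

Run:
```python
from h import *
c=read_camera("side");im=c["color"][:,:,::-1]
a=cv2.resize(im[150:255,260:360],None,fx=5.5,fy=5.5,interpolation=cv2.INTER_CUBIC)
cv2.imwrite("pics/s2.png",a)
```

```text
(no output)
```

View pics/s2.png

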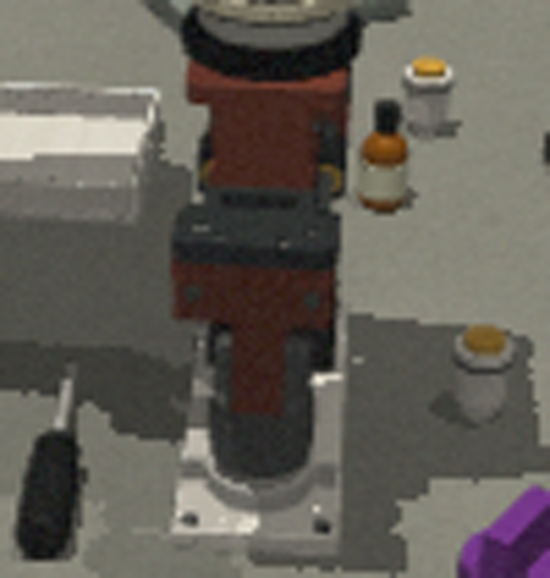

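The near finger, at crop x 230–285, is in front of the bar and centred on the cap body (210–313) to about 1 mm. I'll close gently first to feel the centring.

Call:
step_arm --rows '[{"dx":0,"dy":0,"dz":0,"ax":0,"ay":0,"az":0,"fingers":-1},{"dx":0,"dy":0,"dz":0,"ax":0,"ay":0,"az":0,"fingers":-1},{"dx":0,"dy":0,"dz":0,"ax":0,"ay":0,"az":0,"fingers":-1},{"dx":0,"dy":0,"dz":0,"ax":0,"ay":0,"az":0,"fingers":-1},{"dx":0,"dy":0,"dz":0,"ax":0,"ay":0,"az":0,"fingers":-1},{"dx":0,"dy":0,"dz":0,"ax":0,"ay":0,"az":0,"fingers":-1}]' --grip_force 8

```text
time_s: 4.85
position: [0.5674, -0.0314, 0.0715]
orientation: [[-0.973, 0.229, 0.001], [0.229, 0.973, 0.0], [-0.001, 0.0, -1.0]]
contact_force: [0.1, -0.1, 3.8]
gripper_width: 0.157
finger_force: 8.0
```

```bash
python3 -c "
from workcell import *
s=sense();print(s)"
```

```text
{'time_s': 4.85, 'qpos': array([-1.01414692e+01,  2.80955566e+01,  9.93631724e+01,  1.14745170e-02,
        5.24992612e+01, -8.69198587e+01]), 'joint_vel': array([-0.02043977,  0.09089949, -0.07664014, -0.06247335,  0.03345733,
       -0.05102725]), 'joint_efforts': array([-9.18068597e-02, -5.03885221e+01, -1.89214379e+01, -6.63397321e-02,
       -1.36283697e-01, -2.25191930e-02]), 'position': array([ 0.56735256, -0.03142947,  0.07147163]), 'orientation': array([[-9.73464556e-01,  2.28836616e-01,  7.49737565e-04],
       [ 2.28836700e-01,  9.73464824e-01,  2.72950331e-05],
       [-7.23597044e-04,  1.98138218e-04, -9.99999719e-01]]), 'contact_force': array([ 0.08531589, -0.05398272,  3.8305463 ]), 'torque': array([ 0.09479427, -0.07701109, -0.01310323]), 'finger_force': 7.986084222793579, 'gripper_width': 0.15738329527144704}
```

Call:
step_arm --rows '[{"dx":0,"dy":0,"dz":0,"ax":0,"ay":0,"az":0,"fingers":-1},{"dx":0,"dy":0,"dz":0,"ax":0,"ay":0,"az":0,"fingers":-1},{"dx":0,"dy":0,"dz":0.0002,"ax":0,"ay":0,"az":0.05,"fingers":-1},{"dx":0,"dy":0,"dz":0.0002,"ax":0,"ay":0,"az":0.05,"fingers":-1},{"dx":0,"dy":0,"dz":0.0002,"ax":0,"ay":0,"az":0.05,"fingers":-1},{"dx":0,"dy":0,"dz":0.0002,"ax":0,"ay":0,"az":0.05,"fingers":-1}]' --grip_force 40

```text
time_s: 5.35
position: [0.5676, -0.0316, 0.0706]
orientation: [[-0.908, 0.42, 0.001], [0.42, 0.908, -0.0], [-0.001, 0.0, -1.0]]
contact_force: [-0.6, 0.3, 5.1]
gripper_width: 0.155
finger_force: 40.0
```

```bash
cat > st.py <<'E'
from workcell import *
import numpy as np
s=sense();o=s["orientation"]
print(s["time_s"],s["position"].round(4),"yaw",np.degrees(np.arctan2(o[1,0],o[0,0])).round(2),"F",s["contact_force"].round(1),"T",s["torque"].round(2),s["gripper_width"].round(3),"j6",s["qpos"][5].round(1))
E
python3 st.py
```

```text
Traceback (most recent call last):
  File "st.py", line 4, in <module>
    print(s["time_s"],s["position"].round(4),"yaw",np.degrees(np.arctan2(o[1,0],o[0,0])).round(2),"F",s["contact_force"].round(1),"T",s["torque"].round(2),s["gripper_width"].round(3),"j6",s["qpos"][5].round(1))
                                                                                                                                                           ^^^^^^^^^^^^^^^^^^^^^^^^
AttributeError: 'float' object has no attribute 'round'
```

Call:
step_arm --rows '[{"dx":0,"dy":0,"dz":0.0002,"ax":0,"ay":0,"az":0.05,"fingers":-1},{"dx":0,"dy":0,"dz":0.0002,"ax":0,"ay":0,"az":0.05,"fingers":-1},{"dx":0,"dy":0,"dz":0.0002,"ax":0,"ay":0,"az":0.05,"fingers":-1},{"dx":0,"dy":0,"dz":0.0002,"ax":0,"ay":0,"az":0.05,"fingers":-1},{"dx":0,"dy":0,"dz":0.0002,"ax":0,"ay":0,"az":0.05,"fingers":-1},{"dx":0,"dy":0,"dz":0.0002,"ax":0,"ay":0,"az":0.05,"fingers":-1},{"dx":0,"dy":0,"dz":0,"ax":0,"ay":0,"az":0,"fingers":-1}]'

```text
time_s: 5.93
position: [0.5678, -0.0315, 0.0693]
orientation: [[-0.743, 0.669, 0.001], [0.669, 0.743, -0.0], [-0.001, 0.001, -1.0]]
contact_force: [0.4, -0.5, 3.6]
gripper_width: 0.158
finger_force: 40.0
```

```bash
sed -i 's/s\["gripper_width"\].round(3)/s["gripper_width"]/' st.py; python3 st.py
```

```text
5.9333 [ 0.5678 -0.0315  0.0693] yaw 138.03 F [ 0.4 -0.5  3.6] T [ 0.02 -0.25  0.02] 0.1580526998440128 j6 -58.2
```

Call:
step_arm --rows '[{"dx":0,"dy":0,"dz":0.0002,"ax":0,"ay":0,"az":0.05,"fingers":-1},{"dx":0,"dy":0,"dz":0.0002,"ax":0,"ay":0,"az":0.05,"fingers":-1},{"dx":0,"dy":0,"dz":0.0002,"ax":0,"ay":0,"az":0.05,"fingers":-1},{"dx":0,"dy":0,"dz":0.0002,"ax":0,"ay":0,"az":0.05,"fingers":-1},{"dx":0,"dy":0,"dz":0,"ax":0,"ay":0,"az":0,"fingers":-1}]'

```text
time_s: 6.35
position: [0.5678, -0.0314, 0.0687]
orientation: [[-0.597, 0.802, 0.001], [0.802, 0.597, -0.0], [-0.001, 0.001, -1.0]]
contact_force: [-0.6, 1.2, 6.3]
gripper_width: 0.156
finger_force: 40.1
```

```bash
python3 st.py
```

```text
6.35 [ 0.5678 -0.0314  0.0687] yaw 126.66 F [-0.6  1.2  6.3] T [ 0.17 -0.21  0.31] 0.15599426212729633 j6 -46.8
```

Call:
step_arm --rows '[{"dx":0,"dy":0,"dz":0.0002,"ax":0,"ay":0,"az":0.05,"fingers":-1},{"dx":0,"dy":0,"dz":0,"ax":0,"ay":0,"az":0,"fingers":-1}]'

```text
time_s: 6.52
position: [0.5678, -0.0315, 0.0686]
orientation: [[-0.557, 0.83, 0.001], [0.83, 0.557, -0.0], [-0.001, 0.001, -1.0]]
contact_force: [0.3, 0.8, 7.0]
gripper_width: 0.156
finger_force: 40.3
```

```bash
python3 st.py
```

```text
6.5167 [ 0.5678 -0.0315  0.0686] yaw 123.87 F [0.3 0.8 7. ] T [ 0.16 -0.14  0.75] 0.1557515520320558 j6 -44.0
```

Call:
step_arm --rows '[{"dx":0,"dy":0,"dz":0,"ax":0,"ay":0,"az":0.05,"fingers":-1},{"dx":0,"dy":0,"dz":0,"ax":0,"ay":0,"az":0,"fingers":-1}]' --grip_force 50

```text
time_s: 6.68
position: [0.5678, -0.0315, 0.0687]
orientation: [[-0.516, 0.857, 0.001], [0.857, 0.516, -0.001], [-0.001, 0.001, -1.0]]
contact_force: [0.9, 0.8, 6.9]
gripper_width: 0.159
finger_force: 51.1
```

```bash
python3 st.py
python3 - <<'E'
from h import *
c=read_camera("side");im=c["color"][:,:,::-1]
cv2.imwrite("pics/s3.png",cv2.resize(im[150:255,260:360],None,fx=5.5,fy=5.5,interpolation=cv2.INTER_CUBIC))
E
```

```text
6.6833 [ 0.5678 -0.0315  0.0687] yaw 121.06 F [0.9 0.8 6.9] T [ 0.13 -0.14  1.06] 0.15903266032421054 j6 -41.2
```

View pics/s3.png

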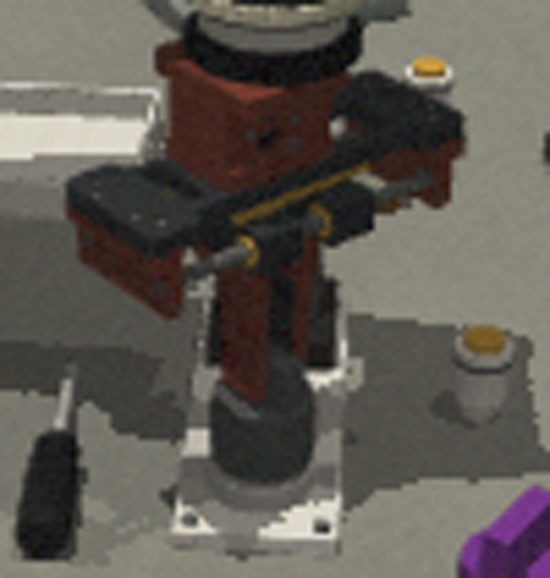

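The torque climbed 0.31 → 0.75 → 1.06 N·m for 2.8° steps, starting at about 39°. That is a dead stop part-way, so this cap is spoilt and goes in the dish. The picture shows the fingers still square on the bar at crop (265,380). Turning back now.

Call:
step_arm --rows '[{"dx":0,"dy":0,"dz":0,"ax":0,"ay":0,"az":-0.05,"fingers":-1},{"dx":0,"dy":0,"dz":-0.0002,"ax":0,"ay":0,"az":-0.05,"fingers":-1},{"dx":0,"dy":0,"dz":-0.0002,"ax":0,"ay":0,"az":-0.05,"fingers":-1},{"dx":0,"dy":0,"dz":-0.0002,"ax":0,"ay":0,"az":-0.05,"fingers":-1},{"dx":0,"dy":0,"dz":-0.0002,"ax":0,"ay":0,"az":-0.05,"fingers":-1},{"dx":0,"dy":0,"dz":-0.0002,"ax":0,"ay":0,"az":-0.05,"fingers":-1},{"dx":0,"dy":0,"dz":-0.0002,"ax":0,"ay":0,"az":-0.05,"fingers":-1},{"dx":0,"dy":0,"dz":-0.0002,"ax":0,"ay":0,"az":-0.05,"fingers":-1},{"dx":0,"dy":0,"dz":-0.0002,"ax":0,"ay":0,"az":-0.05,"fingers":-1},{"dx":0,"dy":0,"dz":-0.0002,"ax":0,"ay":0,"az":-0.05,"fingers":-1},{"dx":0,"dy":0,"dz":-0.0002,"ax":0,"ay":0,"az":-0.05,"fingers":-1},{"dx":0,"dy":0,"dz":-0.0002,"ax":0,"ay":0,"az":-0.05,"fingers":-1},{"dx":0,"dy":0,"dz":-0.0002,"ax":0,"ay":0,"az":-0.05,"fingers":-1},{"dx":0,"dy":0,"dz":-0.0002,"ax":0,"ay":0,"az":-0.05,"fingers":-1},{"dx":0,"dy":0,"dz":-0.0002,"ax":0,"ay":0,"az":-0.05,"fingers":-1},{"dx":0,"dy":0,"dz":0,"ax":0,"ay":0,"az":0,"fingers":-1}]'

```text
time_s: 8.07
position: [0.5676, -0.0315, 0.0713]
orientation: [[-0.962, 0.273, 0.001], [0.273, 0.962, -0.0], [-0.001, 0.0, -1.0]]
contact_force: [-0.6, 1.3, 5.3]
gripper_width: 0.152
finger_force: 50.0
```

```bash
python3 st.py
```

```text
8.0667 [ 0.5676 -0.0315  0.0713] yaw 164.16 F [-0.6  1.3  5.3] T [ 0.14 -0.07 -0.01] 0.1521518420864355 j6 -84.3
```

Call:
step_arm --rows '[{"dx":0,"dy":0,"dz":-0.001,"ax":0,"ay":0,"az":0,"fingers":-1},{"dx":0,"dy":0,"dz":-0.001,"ax":0,"ay":0,"az":0,"fingers":-1},{"dx":0,"dy":0,"dz":-0.001,"ax":0,"ay":0,"az":0,"fingers":-1},{"dx":0,"dy":0,"dz":0,"ax":0,"ay":0,"az":0,"fingers":-1}]'

```text
time_s: 8.4
position: [0.5667, -0.0314, 0.0736]
orientation: [[-0.961, 0.277, -0.001], [0.277, 0.961, 0.0], [0.001, -0.0, -1.0]]
contact_force: [-0.0, -0.3, -0.3]
gripper_width: 0.154
finger_force: 50.0
```

```bash
python3 st.py
```

```text
8.4 [ 0.5667 -0.0314  0.0736] yaw 163.94 F [-0.  -0.3 -0.3] T [ 0.08 -0.12  0.01] 0.1541792642319759 j6 -84.1
```

Call:
step_arm --rows '[{"dx":0,"dy":0,"dz":-0.002,"ax":0,"ay":0,"az":0,"fingers":-1},{"dx":0,"dy":0,"dz":-0.002,"ax":0,"ay":0,"az":0,"fingers":-1},{"dx":0,"dy":0,"dz":-0.002,"ax":0,"ay":0,"az":0,"fingers":-1},{"dx":0,"dy":0,"dz":-0.002,"ax":0,"ay":0,"az":0,"fingers":-1},{"dx":0,"dy":0,"dz":-0.002,"ax":0,"ay":0,"az":0,"fingers":-1}]'

```text
time_s: 8.82
position: [0.5671, -0.0314, 0.0841]
orientation: [[-0.961, 0.277, 0.0], [0.277, 0.961, 0.0], [-0.0, 0.0, -1.0]]
contact_force: [0.3, 0.3, -1.4]
gripper_width: 0.156
finger_force: 50.0
```

```bash
python3 st.py
```

```text
8.8167 [ 0.5671 -0.0314  0.0841] yaw 163.91 F [ 0.3  0.3 -1.4] T [ 0.04 -0.17 -0.01] 0.1560239771859016 j6 -84.1
```

Call:
step_arm --rows '[{"dx":0,"dy":0,"dz":-0.014,"ax":0,"ay":0,"az":0,"fingers":-1},{"dx":0,"dy":0,"dz":-0.014,"ax":0,"ay":0,"az":0,"fingers":-1},{"dx":0,"dy":0,"dz":-0.014,"ax":0,"ay":0,"az":0,"fingers":-1},{"dx":0,"dy":0,"dz":-0.014,"ax":0,"ay":0,"az":0,"fingers":-1},{"dx":0,"dy":0,"dz":-0.014,"ax":0,"ay":0,"az":0,"fingers":-1},{"dx":-0.0029,"dy":-0.0299,"dz":0,"ax":0,"ay":0,"az":0,"fingers":-1},{"dx":-0.0029,"dy":-0.0299,"dz":0,"ax":0,"ay":0,"az":0,"fingers":-1},{"dx":-0.0029,"dy":-0.0299,"dz":0,"ax":0,"ay":0,"az":0,"fingers":-1},{"dx":-0.0029,"dy":-0.0299,"dz":0,"ax":0,"ay":0,"az":0,"fingers":-1},{"dx":-0.0029,"dy":-0.0299,"dz":0,"ax":0,"ay":0,"az":0,"fingers":-1},{"dx":-0.0029,"dy":-0.0299,"dz":0,"ax":0,"ay":0,"az":0,"fingers":-1},{"dx":-0.0029,"dy":-0.0299,"dz":0,"ax":0,"ay":0,"az":0,"fingers":-1},{"dx":-0.0029,"dy":-0.0299,"dz":0,"ax":0,"ay":0,"az":0,"fingers":-1},{"dx":-0.0029,"dy":-0.0299,"dz":0,"ax":0,"ay":0,"az":0,"fingers":-1},{"dx":-0.0029,"dy":-0.0299,"dz":0,"ax":0,"ay":0,"az":0,"fingers":-1},{"dx":0,"dy":0,"dz":0,"ax":0,"ay":0,"az":0,"fingers":-1},{"dx":0,"dy":0,"dz":0,"ax":0,"ay":0,"az":0,"fingers":-1}]'

```text
time_s: 10.23
position: [0.5117, -0.3282, 0.1538]
orientation: [[-0.96, 0.28, 0.0], [0.28, 0.96, 0.0], [-0.0, 0.0, -1.0]]
contact_force: [0.4, -0.3, -2.0]
gripper_width: 0.153
finger_force: 50.0
```

```bash
python3 st.py
python3 - <<'E'
from h import *
c=read_camera("side");im=c["color"][:,:,::-1]
cv2.imwrite("pics/s4.png",im[120:370])
E
```

```text
10.2333 [ 0.5117 -0.3282  0.1538] yaw 163.75 F [ 0.4 -0.3 -2. ] T [ 0.01 -0.14 -0.03] 0.15256385618554918 j6 -112.9
```

View pics/s4.png

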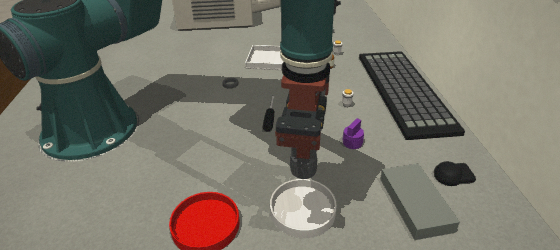

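The cap is held upright at (303,163) in this crop, over the white dish at (304,205), and clear of the red one. Lowering it.

Call:
step_arm --rows '[{"dx":0,"dy":0,"dz":0.02,"ax":0,"ay":0,"az":0,"fingers":-1},{"dx":0,"dy":0,"dz":0.02,"ax":0,"ay":0,"az":0,"fingers":-1},{"dx":0,"dy":0,"dz":0.02,"ax":0,"ay":0,"az":0,"fingers":-1},{"dx":0,"dy":0,"dz":0.02,"ax":0,"ay":0,"az":0,"fingers":-1},{"dx":0,"dy":0,"dz":0.018,"ax":0,"ay":0,"az":0,"fingers":-1},{"dx":0,"dy":0,"dz":0.002,"ax":0,"ay":0,"az":0,"fingers":-1},{"dx":0,"dy":0,"dz":0.002,"ax":0,"ay":0,"az":0,"fingers":-1},{"dx":0,"dy":0,"dz":0.001,"ax":0,"ay":0,"az":0,"fingers":-1},{"dx":0,"dy":0,"dz":0.001,"ax":0,"ay":0,"az":0,"fingers":-1},{"dx":0,"dy":0,"dz":0.001,"ax":0,"ay":0,"az":0,"fingers":-1}]' --grip_force 40

```text
time_s: 11.12
position: [0.5129, -0.3271, 0.0499]
orientation: [[-0.961, 0.277, 0.002], [0.277, 0.961, -0.001], [-0.002, -0.001, -1.0]]
contact_force: [0.1, -0.1, -0.7]
gripper_width: 0.155
finger_force: 40.0
```

```bash
python3 st.py
```

```text
11.1167 [ 0.5129 -0.3271  0.0499] yaw 163.93 F [ 0.1 -0.1 -0.7] T [ 0.04 -0.1  -0.03] 0.15511261536892926 j6 -113.0
```

Call:
step_arm --rows '[{"dx":0,"dy":0,"dz":0.001,"ax":0,"ay":0,"az":0,"fingers":-1},{"dx":0,"dy":0,"dz":0.001,"ax":0,"ay":0,"az":0,"fingers":-1},{"dx":0,"dy":0,"dz":0.001,"ax":0,"ay":0,"az":0,"fingers":-1}]'

```text
time_s: 11.37
position: [0.5123, -0.3269, 0.0461]
orientation: [[-0.961, 0.277, 0.001], [0.277, 0.961, -0.0], [-0.001, -0.0, -1.0]]
contact_force: [0.1, -0.2, -1.2]
gripper_width: 0.156
finger_force: 40.0
```

```bash
python3 st.py
```

```text
11.3667 [ 0.5123 -0.3269  0.0461] yaw 163.91 F [ 0.1 -0.2 -1.2] T [ 0.06 -0.12  0.03] 0.15637433261176173 j6 -113.0
```

Call:
step_arm --rows '[{"dx":0,"dy":0,"dz":0.0007,"ax":0,"ay":0,"az":0,"fingers":-1},{"dx":0,"dy":0,"dz":0.0007,"ax":0,"ay":0,"az":0,"fingers":-1},{"dx":0,"dy":0,"dz":0.0,"ax":0,"ay":0,"az":0,"fingers":-1}]'

```text
time_s: 11.62
position: [0.5121, -0.3269, 0.0451]
orientation: [[-0.961, 0.277, 0.0], [0.277, 0.961, -0.0], [-0.0, -0.0, -1.0]]
contact_force: [-1.1, 1.3, 5.5]
gripper_width: 0.16
finger_force: 40.0
```

```bash
python3 st.py
```

```text
11.6167 [ 0.5121 -0.3269  0.0451] yaw 163.91 F [-1.1  1.3  5.5] T [0.27 0.13 0.02] 0.15967520793023268 j6 -113.0
```

Contact: Fz is +5.5 N at the expected height. Releasing by opening part-way to about 40 mm, then rising straight up and moving clear of the view.

Call:
step_arm --rows '[{"dx":0,"dy":0,"dz":0,"ax":0,"ay":0,"az":0,"fingers":-0.1},{"dx":0,"dy":0,"dz":0,"ax":0,"ay":0,"az":0,"fingers":-0.1},{"dx":0,"dy":0,"dz":0,"ax":0,"ay":0,"az":0,"fingers":-0.1},{"dx":0,"dy":0,"dz":0,"ax":0,"ay":0,"az":0,"fingers":-0.1},{"dx":0,"dy":0,"dz":-0.005,"ax":0,"ay":0,"az":0,"fingers":-0.1},{"dx":0,"dy":0,"dz":-0.01,"ax":0,"ay":0,"az":0,"fingers":-0.1},{"dx":0,"dy":0,"dz":-0.02,"ax":0,"ay":0,"az":0,"fingers":-0.1},{"dx":0,"dy":0,"dz":-0.025,"ax":0,"ay":0,"az":0,"fingers":-0.1},{"dx":0,"dy":0,"dz":-0.03,"ax":0,"ay":0,"az":0,"fingers":-0.1},{"dx":0,"dy":0,"dz":-0.03,"ax":0,"ay":0,"az":0,"fingers":-0.1},{"dx":0.03,"dy":0,"dz":0,"ax":0,"ay":0,"az":0,"fingers":-0.1},{"dx":0.03,"dy":0,"dz":0,"ax":0,"ay":0,"az":0,"fingers":-0.1},{"dx":0.03,"dy":0,"dz":0,"ax":0,"ay":0,"az":0,"fingers":-0.1},{"dx":0,"dy":0,"dz":0,"ax":0,"ay":0,"az":0,"fingers":-0.1},{"dx":0,"dy":0,"dz":0,"ax":0,"ay":0,"az":0,"fingers":-0.1}]'

```text
time_s: 12.87
position: [0.4246, -0.3014, 0.1653]
orientation: [[-0.961, 0.278, 0.0], [0.278, 0.961, -0.0], [-0.0, -0.0, -1.0]]
contact_force: [0.7, -0.2, 0.1]
gripper_width: 0.449
finger_force: 0.0
```

```bash
python3 st.py
python3 - <<'E'
from h import *
c=read_camera("side");im=c["color"][:,:,::-1]
cv2.imwrite("pics/s5.png",cv2.resize(im[120:370,150:430],None,fx=2,fy=2))
E
```

```text
12.8667 [ 0.4246 -0.3014  0.1653] yaw 163.85 F [ 0.7 -0.2  0.1] T [ 0.03 -0.18  0.01] 0.448992677941602 j6 -116.8
```

View pics/s5.png

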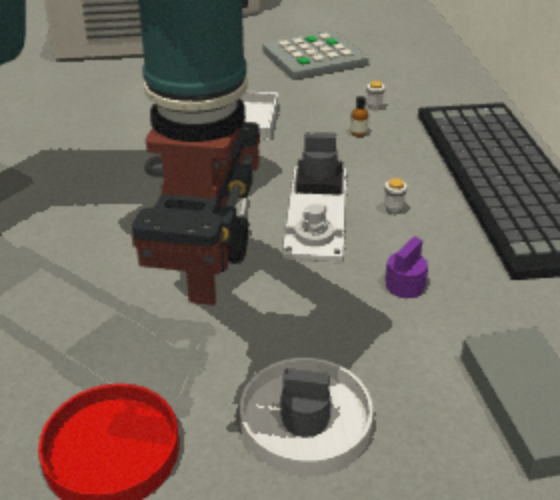

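The cap stands upright in the white dish at crop (306,400). The post is bare at (315,220) and the other cap is still on its seat at (320,165). The gripper is clear.

```bash
python3 -c "
from workcell import *
print(close_job())"
```

```text
the job is handed in; nothing more can be done
None
```

The gauge cap stopped dead part-way, at about 39° clockwise, so I turned it back, lifted it off and stood it upright in the round white dish; the other cap stayed on its seat, and the job was handed in at about 13 s.

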